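Lock the brush tin into its anti-tip base

ROBOT

A 6-joint arm with a two-finger parallel gripper is mounted at the origin on the work surface. World frame = base frame: x ahead of the robot, y to its left, z up, the work surface at z = 0. Lengths are in m, angles in rad, forces in N, time in s.
With the tool pointing down it reaches from about 0.35 to 0.775 m from the base axis. Payload 5.5 kg.
Tool frame: the origin (TCP) lies between the finger pads; the fingertips stand 8 mm ahead of it and the grasp point (between the pads) lies 11 mm behind it; z points along the fingers, y is the line along which they close (so a half turn about z gives the same grasp; the last joint's range is limited). The gripper opens to 85 mm and grips with 20 to 120 N. Pads are 22 mm wide; open, the fingers measure 114 mm over their backs; the gripper's body (76 mm by 85 mm) begins 54 mm behind the grasp point. The pads swing forward as they close: fully open they stand 13 mm farther back than shut.
Start: joints at [1.113, 0.313, 0.046, 1.304, 0, 1.431], TCP at [0.18, 0.546, 0.239] pointing down, gripper open.
Joint ranges: [-2.76, 2.76], [-0.86, 1.69], [-1.03, 1.26], [-2.2, 2.34], [-1.47, 1.5], [-3.14, 3.14]. Speed limits (rad/s): [2.57, 2.57, 3.14, 3.14, 3.14, 3.14].

INTERFACE

Orientations are given as a unit quaternion [w, x, y, z].
In Python, from workcell import status, vision, job gives the robot as it stands. The module is installed in compiled form; this text tells all that it offers.
- The arm moves only by the tool apply_moves, never from a script. Its argument "moves" is one flat list of numbers, 6 for each row, row after row: the shift along the world's x, y, z in units of 25 mm (1.0 is 25 mm), then the turn, a rotation vector about the world's x, y, z in rad. In form: [x, y, z, rx, ry, rz, x, y, z, rx, ry, rz, ...]. A call has 1 to 20 rows; each row is the pose to reach, as a shift and turn from the pose commanded when the call began; what a row does not reach only later rows make up. A row lasts 1/12 s, in which the tool goes at most 41.7 mm and 7.16 degrees, less where a joint would pass 70% of its speed; a pose out of reach is approached as far as the arm can. A call with a gripper value outside its range is refused whole. "claw" is the opening in per cent of the stroke, from 0 (shut) to 100 (fully open), set as the call begins (left out, the last holds). The fingers move at their own pace and stop on an object; "newtons" is the grip in N (left out, the last holds). Time passes only in rows, so rows that repeat a pose let the fingers close. It gives the time, the measured TCP pose, the force, the opening and the grip force at its end, in the units of the state.
- status.get_state(): the state, without advancing time (a new reading comes with each control period).
- vision.read_camera(name): name is "side" or "top" or "wrist"; returns a dict with "image" (384x512x3 uint8, blue, green, red), "camera_matrix" (3x3 intrinsics, pixels), "dist_coeffs" ([k1, k2, p1, p2, k3] as OpenCV has them; the pictures are not rectified), "camera_from_world" (4x4, takes a point from world to camera coordinates). Camera axes: x right, y down, z forward; pixel columns grow to the right and rows downward; lengths in m; the calibration is good to about 2 mm. A picture is of the moment at which its call begins. There is no depth.
- job.hand_in(): hands the job in; it is judged then, once.
The state is a dict: "clock": time; "joint_pos": joint angles; "qvel": joint speeds; "tau": joint torques, N m; "tcp_pos": TCP position; "orientation": TCP orientation; "wrist_force": force on the tool from outside, world axes, zero at the start; "ft_torque": the same for the moment, N m; "finger_gap": finger opening in m; "grip_force": force on a finger pad.
Only numpy, scipy, OpenCV 4.12 (cv2) and the standard library are available. Lean on these libraries where they do the work, as an engineer would, in place of code of your own. Each camera call takes 0.05 s, during which the arm holds its last target. There are 200 camera calls.

TASK

The small brush tin with the lugged foot lies in its wooden rest. Stand it upright on the table and let go of it, then take it again from above, push its foot down into the sprung socket of the anti-tip base with the lugs through the slots, and turn it clockwise (seen from above) until it stops, so that it stays locked when you let go. Do not push the other things on the table out of place.

Things in the scene. Friction and masses are not known exactly. Their poses are not given: they have to be found in the camera images.
- tin: Open ribbed steel brush tin, 50 mm across, 83 mm tall, on a dark steel foot (40 mm disc, 22 mm long); 105 mm in all, about 0.13 kg, empty. Origin: centre of the foot's underside; z runs along the axis from foot to open rim. At first it lies on its side in the cradle, lugs level, axis 32 mm above the table. It stands safely on its foot.
- tin_lug (a point): Outer end of one of the two alike lugs on the tin's foot, along the tin's +x; the other is along -x, so half a turn makes no difference. Each lug reaches 31 mm from the axis, is 9 mm wide, and spans 3 to 9 mm above the foot's underside. This point: 31 mm out, 6 mm up.
- cradle: Fixed small wooden rest: 44 x 60 mm foot, two rails along its x, 12 mm high in all, 36 mm long, 50 mm over their outsides. Origin: centre of its underside. The tin lies along its x, rim towards +x, roughly to the left seen from the robot. The rails carry it from 27 to 63 mm from the foot's underside, so the rim half overhangs freely.
- base: Fixed heavy wooden anti-tip base, 110 x 110 x 29 mm, with a steel ring round a 43 mm hole, the socket. Origin: centre of its underside; z is up, the socket's axis. Two slots in the ring along +x and -x let the lugs through. Below the ring the lugs turn about 75 degrees clockwise seen from above, from the slots to an end stop; the other way they are blocked after some 12 degrees.
- socket (a point): Centre of the socket's mouth, on top of the steel ring, 30 mm above the table. The ring is 6 mm thick, its slots at least 14 mm wide. The lugs are clear below the ring when the foot's underside is under 15 mm above the base's underside; it can be pushed down to 12 mm. When let go locked, the spring lifts the lugs against the ring: 15 mm.
- plunger (a joint): The sprung plate in the socket, its top 20 mm above the table: 0 = up, 0.008 m = fully pressed down. It pushes back with about 6 N at first and 11 N fully down; reads 0.005 when the tin is locked in.
- clear_spot (a point): Middle of a grey 110 mm square printed on the newspaper between cradle and base, on the table top (z = 0): nothing stands on the square, room to stand the tin. The paper has no thickness.
- brush_pot: Bystander: big open ribbed tin, 90 mm across, 110 mm tall, holding upright paint brushes (195 mm to their tips). Origin at its middle, underside.
- big_tin: Bystander: big empty open ribbed tin, 100 mm across, 120 mm tall. Origin at its middle, underside.
- plain_tin: Bystander: small open ribbed tin without foot or lugs, 54 mm across, 75 mm tall, standing. Origin at its middle, underside.
- glue: Bystander: white glue bottle, 52 mm across, 130 mm tall. Origin at its middle, underside.
- paint_jar: Bystander: glass jar with white lid, 64 mm across, 70 mm tall. Origin at its middle, underside.
- scissors: Bystander: scissors lying flat, 160 mm long, at most 10 mm high. Origin at the middle of the pivot, underside.
- flat_brush: Bystander: paint brush lying flat, 190 mm long. Origin at its middle, underside.
Mind the look-alikes: they are no part of the job. Several things look just like the base: the one meant starts farthest to the robot's right.

How it is judged:
By the outcome, as a careful person would: the job done as asked, in the order asked, and still so for the second after the job is handed in, with the robot touching nothing.
It also fails if it takes over 58 s, if anything falls off the work surface, if the arm or the gripper's body presses on something with over 40 N, if the wrist force passes 120 N, or if a joint passes its speed limit or range.

## Working session

There is one attempt and no reset: what is moved stays moved. The work goes in short steps, Python scripts to look and compute and a tool call to move; the robot and the scene stay as the last step left them, time stands still between calls to the robot, and variables do not carry over. Pictures are saved under pics/ and viewed, at most 13 in all, crops included, and the job is handed in when it is done.

Besides the shell and the picture viewer there is one more tool, called after ">>>" in YAML: its name, and indented under it one key for each argument. apply_moves: Moves the arm, as the interface text tells. Its arguments: {"type":"object","properties":{"moves":{"type":"array","items":{"type":"number"}},"claw":{"type":"number"},"newtons":{"type":"number"}},"required":["moves"]}

```bash
mkdir -p pics
cat > h.py <<'E'
import numpy as np, cv2, json
from workcell import status, vision, job
def snap(cam,name):
    d=vision.read_camera(cam); cv2.imwrite(f'pics/{name}.png',d['image'])
    np.savez(f'pics/{name}.npz',**{k:np.array(d[k]) for k in('image','camera_matrix','dist_coeffs','camera_from_world')}); return d
def px2w(name,uv,z):
    d=np.load(f'pics/{name}.npz'); T=d['camera_from_world']
    p=cv2.undistortPoints(np.array(uv,float).reshape(-1,1,2),d['camera_matrix'],d['dist_coeffs']).reshape(-1,2)
    R,t=T[:3,:3],T[:3,3]; c=-R.T@t; r=np.c_[p,np.ones(len(p))]@R
    z=np.broadcast_to(z,len(p)); return c+r*((z-c[2])/r[:,2])[:,None]
def w2px(name,P):
    d=np.load(f'pics/{name}.npz'); T=d['camera_from_world']
    return cv2.projectPoints(np.array(P,float).reshape(-1,1,3),cv2.Rodrigues(T[:3,:3])[0],T[:3,3],d['camera_matrix'],d['dist_coeffs'])[0].reshape(-1,2)
E
python3 - <<'E'
from h import *
np.set_printoptions(precision=3,suppress=True)
ims=[]
for c in('top','side','wrist'):
    d=snap(c,c+'0'); T=d['camera_from_world']; print(c,-T[:3,:3].T@T[:3,3],T[:3,:3])
print(status.get_state())
a=cv2.imread('pics/top0.png'); cv2.imwrite('pics/top0b.png',cv2.resize(a,(800,600),interpolation=3))
E
```

```text
top [0.243 0.019 1.88 ] [[-0.013 -1.     0.003]
 [-0.987  0.012 -0.16 ]
 [ 0.16  -0.005 -0.987]]
side [ 0.001 -1.252  1.047] [[ 0.91  -0.415 -0.004]
 [-0.241 -0.521 -0.819]
 [ 0.338  0.746 -0.574]]
wrist [0.1   0.571 0.374] [[ 0.312  0.95  -0.002]
 [ 0.898 -0.294  0.327]
 [ 0.31  -0.104 -0.945]]
{'clock': 0.15, 'joint_pos': array([1.113, 0.314, 0.045, 1.304, 0.   , 1.431]), 'qvel': array([-0.001, -0.003,  0.004, -0.002, -0.   ,  0.   ]), 'tau': array([  0.002, -48.106,  29.882,   0.014,  -0.   ,   0.   ]), 'tcp_pos': array([0.179, 0.546, 0.239]), 'orientation': array([-0.   ,  0.158,  0.987, -0.001]), 'wrist_force': array([-0.352, -0.833,  0.244]), 'ft_torque': array([ 0.006,  0.05 , -0.014]), 'grip_force': 0.0, 'finger_gap': 0.08550542131146803}
```

View pics/top0b.png

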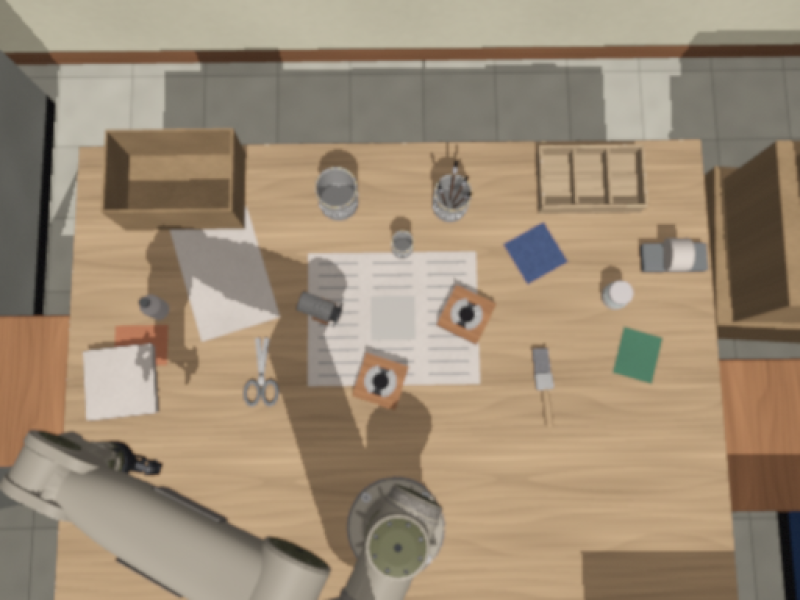

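View pics/side0.png

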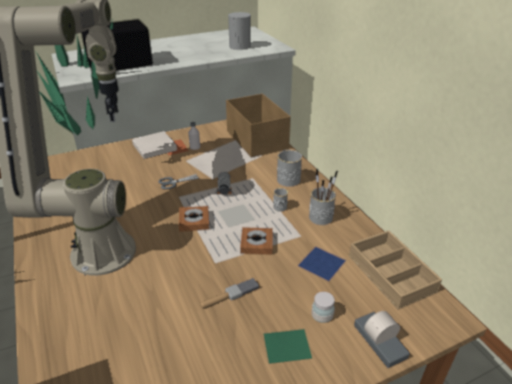

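The top view shows the tin at about (320,307) in the 800-px picture, foot end right. The grey square is at (393,318) and the right-hand base at (466,313). Next I enlarge that area.

Run:
```python
from h import *
a=cv2.imread('pics/top0.png')[150:270,180:330]; cv2.imwrite('pics/top0c.png',cv2.resize(a,(750,600),interpolation=cv2.INTER_CUBIC))
```

```text
(no output)
```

View pics/top0c.png

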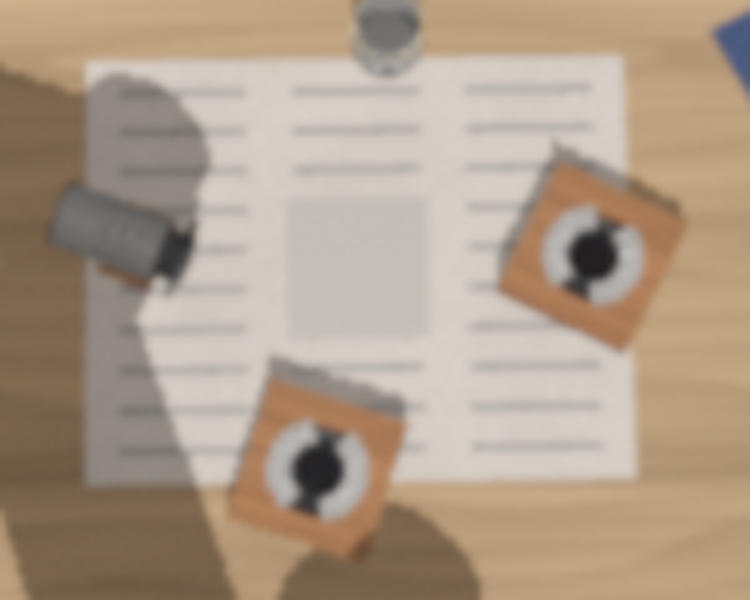

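The target's socket is at crop (593,254), with slots at (609,222) and (576,287). The tin's rim end centre is near (63,212), its foot end near (185,253), and the square's centre near (358,268).

Run:
```python
from h import *
np.set_printoptions(precision=4,suppress=True)
c=lambda p:np.array(p,float)/5+[180-.4,150-.4]
P=[(593,254),(609,222),(576,287),(562,158),(686,222),(627,348),(500,287)]
print(px2w('top0',c(P),[.03,.03,.03]+[.029]*4))
q=px2w('top0',c(P[3:]),.029);print('basectr',q.mean(0))
print('edges',[np.degrees(np.arctan2(*(q[(i+1)%4]-q[i])[1::-1])) for i in range(4)],np.linalg.norm(q-np.roll(q,1,0),axis=1))
print('sq',px2w('top0',c([(358,268)]),0))
print('tin',px2w('top0',c([(63,212),(185,253),(78,184),(50,240),(176,210),(153,280),(186,222),(168,290)]),.032))
print('plain', px2w('top0',c([(388,30)]),.075))
```

```text
[[ 0.5044 -0.1766  0.03  ]
 [ 0.5289 -0.1896  0.03  ]
 [ 0.4792 -0.163   0.03  ]
 [ 0.5792 -0.1551  0.029 ]
 [ 0.5283 -0.2485  0.029 ]
 [ 0.4323 -0.2004  0.029 ]
 [ 0.48   -0.1053  0.029 ]]
basectr [ 0.505  -0.1773  0.029 ]
edges [np.float64(-118.55957682786564), np.float64(153.4012154961519), np.float64(63.353138706929364), np.float64(-26.69284411531821)] [0.111  0.1064 0.1074 0.1065]
sq [[0.4999 0.0023 0.    ]]
tin [[0.5414 0.227  0.032 ]
 [0.5087 0.134  0.032 ]
 [0.563  0.2157 0.032 ]
 [0.52   0.2368 0.032 ]
 [0.5419 0.1408 0.032 ]
 [0.4883 0.1584 0.032 ]
 [0.5326 0.1332 0.032 ]
 [0.4805 0.147  0.032 ]]
plain [[ 0.6705 -0.0221  0.075 ]]
```

>>> apply_moves:
  moves: [14.2,-13.6,0.5,0,0,1.54,14.2,-13.6,0.5,0,0,1.54,14.2,-13.6,0.5,0,0,1.54,14.2,-13.6,0.5,0,0,1.54,14.2,-13.6,0.5,0,0,1.54,14.2,-13.6,0.5,0,0,1.54,14.2,-13.6,0.5,0,0,1.54,14.2,-13.6,0.5,0,0,1.54,14.2,-13.6,0.5,0,0,1.54,14.2,-13.6,0.5,0,0,1.54,14.2,-13.6,0.5,0,0,1.54,14.2,-13.6,0.5,0,0,1.54,14.2,-13.6,0.5,0,0,1.54,14.2,-13.6,0.5,0,0,1.54,14.2,-13.6,0.5,0,0,1.54,14.2,-13.6,0.5,0,0,1.54]

```text
clock: 1.48
tcp_pos: [0.5344, 0.2059, 0.2513]
orientation: [-0.001, -0.573, 0.82, 0.0]
wrist_force: [-0.4, 0.8, 1.0]
finger_gap: 0.0852
grip_force: 0.0
```

Run:
```python
from h import *
snap('wrist','w1'); s=status.get_state(); print(s['joint_pos'],s['tcp_pos'],s['orientation'])
a=cv2.imread('pics/w1.png'); cv2.imwrite('pics/w1b.png',cv2.resize(a,(800,600),interpolation=2))
```

```text
[ 2.28603753e-01  3.06599711e-01  6.65535169e-02  1.33199876e+00
  3.57323519e-04 -9.92318357e-01] [0.53402751 0.20649683 0.25146847] [-5.12770809e-04 -5.73245090e-01  8.19383699e-01  3.98441085e-04]
```

View pics/w1b.png

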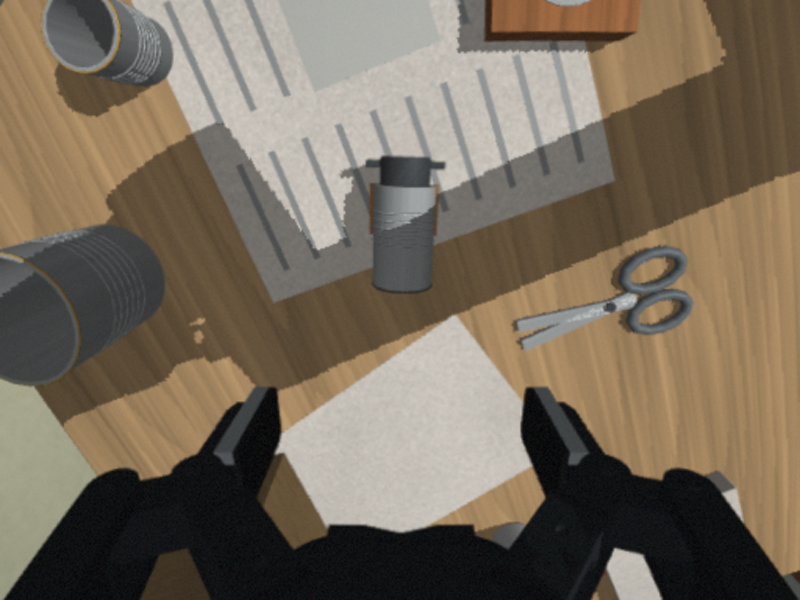

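The wrist view shows the tin nearly along the image vertical. Lug ends are at (367,162) and (444,164), the foot end at (406,157), and the rim end at (402,290) with sides 373..433.

Run:
```python
from h import *
np.set_printoptions(precision=4,suppress=True)
P=np.array([(367,162),(444,164),(373,285),(433,285),(372.5,187),(438,187),(402,292),(406,156)])/1.5625
q=px2w('w1',P,[.032]*8); print(q)
l=(q[0]+q[1])/2; r=(q[2]+q[3])/2; b=(q[4]+q[5])/2
print('lugmid',l,'rim',r,'bodystart',b)
f=lambda v:np.degrees(np.arctan2(v[1],v[0]))
print(np.linalg.norm(q[0]-q[1]),f(r-l),f(r-b),f(q[1]-q[0])+90, np.linalg.norm(q[2]-q[3]),np.linalg.norm(q[4]-q[5]))
for t in (70,72,74,76):
  a=np.array([np.cos(np.radians(t)),np.sin(np.radians(t)),0]); n=np.array([-a[1],a[0],0])
  F=l-.006*a; pts=[F+.006*a-.031*n,F+.006*a+.031*n,F+.105*a+[0,0,.0],F+[0,0,.02],F+.105*a+[0,0,.025],F+.022*a+.025*n,F+.022*a-.025*n,F+.1*a+.025*n,F+.1*a-.025*n]
  print(t,F,(w2px('w1',pts)*1.5625).round().tolist())
```

```text
[[0.5322 0.1214 0.032 ]
 [0.4755 0.1438 0.032 ]
 [0.5645 0.2177 0.032 ]
 [0.5158 0.2355 0.032 ]
 [0.5351 0.1409 0.032 ]
 [0.4856 0.159  0.032 ]
 [0.5431 0.2323 0.032 ]
 [0.5017 0.1278 0.032 ]]
lugmid [0.5038 0.1326 0.032 ] rim [0.5402 0.2266 0.032 ] bodystart [0.5103 0.15   0.032 ]
0.060934718658750185 68.87620808403904 68.7540437216466 248.49519605504503 0.05176904295424794 0.05263657097419082
70 [0.5018 0.127  0.032 ] [[366.0, 163.0], [445.0, 163.0], [405.0, 283.0], [406.0, 155.0], [406.0, 292.0], [437.0, 184.0], [374.0, 184.0], [434.0, 277.0], [376.0, 277.0]]
72 [0.502  0.1269 0.032 ] [[366.0, 164.0], [445.0, 162.0], [409.0, 283.0], [406.0, 155.0], [410.0, 292.0], [437.0, 183.0], [375.0, 185.0], [438.0, 276.0], [380.0, 278.0]]
74 [0.5022 0.1268 0.032 ] [[367.0, 166.0], [445.0, 160.0], [413.0, 283.0], [405.0, 155.0], [414.0, 292.0], [438.0, 181.0], [376.0, 186.0], [442.0, 275.0], [384.0, 279.0]]
76 [0.5024 0.1268 0.032 ] [[367.0, 167.0], [445.0, 159.0], [417.0, 282.0], [405.0, 155.0], [419.0, 291.0], [439.0, 180.0], [377.0, 187.0], [446.0, 274.0], [388.0, 280.0]]
```

```bash
cat >> h.py <<'E'
from scipy.spatial.transform import Rotation as Ro
np.set_printoptions(precision=4,suppress=True)
def plan(x0,R0,x1,R1):
    "shift in 25mm units and rotvec"
    return np.r_[(np.array(x1)-x0)/.025,(R1*R0.inv()).as_rotvec()].round(3)
def cur():
    s=status.get_state(); q=s['orientation']; return s['tcp_pos'],Ro.from_quat([q[1],q[2],q[3],q[0]])
def tilt(th,adeg=68.7):
    a=np.radians(adeg); k=np.array([-np.sin(a),np.cos(a),0]); x=-np.array([np.cos(a),np.sin(a),0]); z=np.array([0,0,-1.]); y=np.cross(z,x)
    return Ro.from_rotvec(k*np.radians(th))*Ro.from_matrix(np.c_[x,y,z])
E
python3 - <<'E'
from h import *
x,R=cur(); print(x,R.as_matrix())
a=np.radians(68.7);F=np.array([.5016,.127,.032]);G=F+.08*np.array([np.cos(a),np.sin(a),0])
R1=tilt(45); t=G+R1.apply([0,0,.011]); print(t,plan(x,R,t+[0,0,.08],R1),plan(x,R,t,R1))
R2=tilt(-45); print('stand rot',plan(t,R1,t,R2))
E
```

```text
[0.534  0.2065 0.2515] [[-0.3428 -0.9394 -0.0013]
 [-0.9394  0.3428  0.0001]
 [ 0.0004  0.0012 -1.    ]]
[0.5278 0.1943 0.0242] [-0.248 -0.488 -5.89  -0.735  0.276 -0.02 ] [-0.248 -0.488 -9.09  -0.735  0.276 -0.02 ]
stand rot [ 0.     0.     0.     1.463 -0.571  0.   ]
```

>>> apply_moves:
  moves: [-0.25,-0.49,-5.9,-0.735,0.276,-0.02,-0.25,-0.49,-5.9,-0.735,0.276,-0.02,-0.25,-0.49,-5.9,-0.735,0.276,-0.02,-0.25,-0.49,-5.9,-0.735,0.276,-0.02,-0.25,-0.49,-5.9,-0.735,0.276,-0.02,-0.25,-0.49,-5.9,-0.735,0.276,-0.02,-0.25,-0.49,-5.9,-0.735,0.276,-0.02,-0.25,-0.49,-5.9,-0.735,0.276,-0.02,-0.25,-0.49,-5.9,-0.735,0.276,-0.02,-0.25,-0.49,-7,-0.735,0.276,-0.02,-0.25,-0.49,-8,-0.735,0.276,-0.02,-0.25,-0.49,-8.6,-0.735,0.276,-0.02,-0.25,-0.49,-9.1,-0.735,0.276,-0.02,-0.25,-0.49,-9.1,-0.735,0.276,-0.02,-0.25,-0.49,-9.1,-0.735,0.276,-0.02]

```text
clock: 2.78
tcp_pos: [0.5284, 0.1937, 0.0254]
orientation: [-0.315, -0.522, 0.762, -0.216]
wrist_force: [-0.7, 0.6, -0.0]
finger_gap: 0.0854
grip_force: 0.0
```

Run:
```python
from h import *
x,R=cur(); print(x,R.as_matrix(),status.get_state()['joint_pos'],status.get_state()['wrist_force'])
snap('wrist','w2')
```

```text
[0.5284 0.1937 0.0254] [[-0.2562 -0.9323 -0.2554]
 [-0.6596  0.3618 -0.6588]
 [ 0.7066 -0.0003 -0.7076]] [ 0.4577  0.9612  0.363   1.6065 -0.4985 -0.5762] [-0.6713  0.6004 -0.0161]
```

View pics/w2.png

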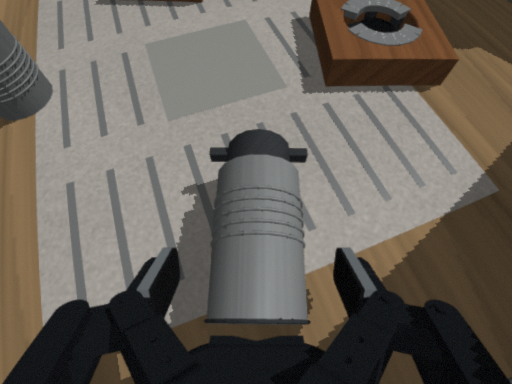

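The tin sits centred between the open fingers (tin axis at column 259, pads at 166 and 346), so I close.

>>> apply_moves:
  moves: [0,0,0,0,0,0,0,0,0,0,0,0,0,0,0,0,0,0,0,0,0,0,0,0,0,0,0,0,0,0,0,0,0,0,0,0,0,0,0,0,0,0,0,0,0,0,0,0]
  claw: 40
  newtons: 45

```text
clock: 3.5
tcp_pos: [0.5284, 0.1944, 0.0251]
orientation: [-0.316, -0.522, 0.762, -0.216]
wrist_force: [-2.7, 3.3, 6.3]
finger_gap: 0.0481
grip_force: 49.4
```

>>> apply_moves:
  moves: [0,0,1.5,0,0,0,0,0,3,0,0,0,0,0,3.5,0,0,0,-1.04,-7.44,3.5,1.463,-0.571,0,-1.04,-7.44,3.5,1.463,-0.571,0,-1.04,-7.44,3.5,1.463,-0.571,0,-1.04,-7.44,3.5,1.463,-0.571,0,-1.04,-7.44,3.5,1.463,-0.571,0,-1.04,-7.44,3.5,1.463,-0.571,0,-1.04,-7.44,3.5,1.463,-0.571,0,-1.04,-7.44,3.5,1.463,-0.571,0,-1.04,-7.44,3.5,1.463,-0.571,0,-1.04,-7.44,3.5,1.463,-0.571,0,-1.04,-7.44,3.5,1.463,-0.571,0,-1.04,-7.44,3.5,1.463,-0.571,0,-1.04,-7.44,3.5,1.463,-0.571,0,-1.04,-7.44,3.5,1.463,-0.571,0,-1.04,-7.44,3.5,1.463,-0.571,0,-1.04,-7.44,3.5,1.463,-0.571,0,-1.04,-7.44,3.5,1.463,-0.571,0]

```text
clock: 5.17
tcp_pos: [0.5028, 0.0085, 0.1123]
orientation: [0.316, -0.523, 0.762, 0.214]
wrist_force: [-0.4, 0.2, -0.3]
finger_gap: 0.0481
grip_force: 49.1
```

Run:
```python
from h import *
x,R=cur(); print(x,R.as_matrix(),status.get_state()['joint_pos'],status.get_state()['wrist_force'])
d=snap('side','s3'); a=d['image'][150:260,170:320]
b=snap('wrist','w3')['image']
cv2.imwrite('pics/c3.png',np.vstack([cv2.resize(a,(409,300),interpolation=2),cv2.resize(b,(409,300),interpolation=3)]))
```

```text
[0.5028 0.0085 0.1123] [[-0.2539 -0.9322  0.258 ]
 [-0.6614  0.362   0.6569]
 [-0.7057 -0.0039 -0.7085]] [-0.5783  0.3336 -0.5009  0.9355  0.763  -1.8605] [-0.4018  0.233  -0.2618]
```

View pics/c3.png

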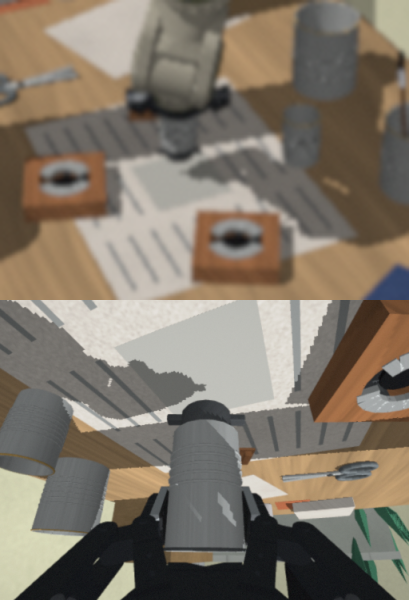

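The tin is held upright above the grey square; I lower it to the table.

>>> apply_moves:
  moves: [0,0,-0.6,0,0,0,0,0,-1.1,0,0,0,0,0,-1.4,0,0,0,0,0,-1.48,0,0,0,0,0,-1.54,0,0,0,0,0,-1.54,0,0,0]

```text
clock: 5.77
tcp_pos: [0.5026, 0.0082, 0.0736]
orientation: [0.317, -0.522, 0.762, 0.215]
wrist_force: [0.1, 0.8, -0.4]
finger_gap: 0.0483
grip_force: 49.1
```

>>> apply_moves:
  moves: [0,0,-0.04,0,0,0,0,0,-0.08,0,0,0,0,0,-0.1,0,0,0,0,0,-0.1,0,0,0]

```text
clock: 6.1
tcp_pos: [0.5027, 0.0078, 0.0711]
orientation: [0.317, -0.522, 0.763, 0.215]
wrist_force: [0.4, -0.1, 0.0]
finger_gap: 0.0478
grip_force: 49.3
```

>>> apply_moves:
  moves: [0,0,-0.04,0,0,0,0,0,-0.08,0,0,0,0,0,-0.1,0,0,0,0,0,-0.1,0,0,0]

```text
clock: 6.43
tcp_pos: [0.503, 0.0082, 0.071]
orientation: [0.318, -0.52, 0.762, 0.215]
wrist_force: [-8.3, -3.6, 19.8]
finger_gap: 0.048
grip_force: 51.5
```

>>> apply_moves:
  moves: [0,0,0.07,0,0,0,0,0,0.07,0,0,0,0,0,0.07,0,0,0]

```text
clock: 6.68
tcp_pos: [0.5029, 0.0078, 0.071]
orientation: [0.317, -0.521, 0.762, 0.215]
wrist_force: [-3.2, -3.1, 9.3]
finger_gap: 0.0482
grip_force: 50.2
```

>>> apply_moves:
  moves: [0,0,0,0,0,0,0,0,0,0,0,0,0,0,0,0,0,0,0,0,0,0,0,0,0,0,0,0,0,0,0,0,0,0,0,0]
  claw: 90

```text
clock: 7.18
tcp_pos: [0.5024, 0.0081, 0.0699]
orientation: [0.317, -0.522, 0.763, 0.215]
wrist_force: [0.2, 0.6, 0.0]
finger_gap: 0.0769
grip_force: 0.0
```

>>> apply_moves:
  moves: [-0.35,-0.88,0.95,0,0,0,-0.7,-1.76,1.9,0,0,0,-1.14,-2.9,3.1,0,0,0,-1.14,-2.9,4.5,-0.2,0.078,0,-1,-2.5,5.8,-0.4,0.156,0,-0.1,-0.25,6,-0.732,0.285,0,-0.1,-0.25,6,-0.732,0.285,0,-0.1,-0.25,6,-0.732,0.285,0,-0.1,-0.25,6,-0.732,0.285,0,-0.1,-0.25,6,-0.732,0.285,0,-0.1,-0.25,6,-0.732,0.285,0,-0.1,-0.25,6,-0.732,0.285,0]

```text
clock: 8.18
tcp_pos: [0.4999, 0.0028, 0.2197]
orientation: [0.001, -0.566, 0.825, -0.0]
wrist_force: [-0.3, 0.5, 0.3]
finger_gap: 0.077
grip_force: 0.0
```

Run:
```python
from h import *
x,R=cur(); print(x,R.as_matrix(),status.get_state()['joint_pos'])
a=snap('wrist','w4')['image']; cv2.imwrite('pics/w4b.png',cv2.resize(a,(800,600),interpolation=2))
```

```text
[0.4999 0.0028 0.2197] [[-0.3598 -0.933   0.0016]
 [-0.933   0.3598  0.0006]
 [-0.0011 -0.0013 -1.    ]] [-0.1557  0.1739 -0.1841  1.2112  0.0008 -1.3585]
```

View pics/w4b.png

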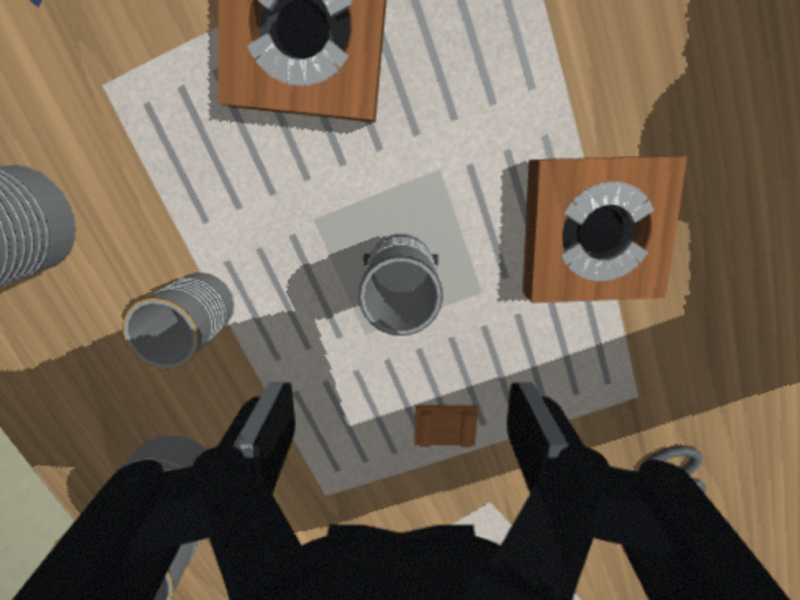

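The tin stands with its rim centre at (401,295) and lug ends at (365,259) and (437,259). The target socket is at about (301,27), and the base's lower edge runs from (219,104) to (375,121).

Run:
```python
from h import *
q=px2w('w4',np.array([(401,294.5),(364,259),(438,259),(219,104),(375,121)])/1.5625,[.105,.006,.006,.029,.029]); print(q)
f=lambda v:np.degrees(np.arctan2(v[1],v[0]))
print('lug mid',(q[1]+q[2])/2,np.linalg.norm(q[1]-q[2]),f(q[1]-q[2]),'base edge',f(q[3]-q[4]),np.linalg.norm(q[3]-q[4]))
for c in ([.503,.003],[.5,.002]):
  t=np.linspace(0,2*np.pi,8,endpoint=False); print((w2px('w4',np.c_[c[0]+.025*np.cos(t),c[1]+.025*np.sin(t),t*0+.105])*1.5625).round())
```

```text
[[ 0.4991 -0.0009  0.105 ]
 [ 0.5283 -0.0108  0.006 ]
 [ 0.4708  0.0113  0.006 ]
 [ 0.5773 -0.1564  0.029 ]
 [ 0.4788 -0.105   0.029 ]]
lug mid [0.4996 0.0002 0.006 ] 0.061618332225815475 -21.041902056940277 base edge -27.560659652503244 0.11106371475572845
[[360. 316.]
 [382. 336.]
 [412. 337.]
 [434. 318.]
 [436. 288.]
 [414. 266.]
 [382. 266.]
 [360. 287.]]
[[364. 313.]
 [385. 333.]
 [416. 334.]
 [438. 315.]
 [440. 285.]
 [418. 263.]
 [386. 262.]
 [364. 283.]]
```

>>> apply_moves:
  moves: [-0.02,-0.12,-1.5,0,0,0,-0.02,-0.12,-3,0,0,0,-0.02,-0.12,-4.2,0,0,0,-0.02,-0.12,-5.1,0,0,0,-0.02,-0.12,-5.7,0,0,0,-0.02,-0.12,-5.7,0,0,0,-0.02,-0.12,-5.7,0,0,0]

```text
clock: 8.82
tcp_pos: [0.4983, -0.0023, 0.0769]
orientation: [-0.0, -0.564, 0.826, 0.0]
wrist_force: [0.1, 0.1, 0.7]
finger_gap: 0.077
grip_force: 0.0
```

>>> apply_moves:
  moves: [0,0,0,0,0,0,0,0,0,0,0,0,0,0,0,0,0,0,0,0,0,0,0,0,0,0,0,0,0,0,0,0,0,0,0,0,0,0,0,0,0,0,0,0,0,0,0,0]
  claw: 40
  newtons: 70

```text
clock: 9.48
tcp_pos: [0.5004, -0.0016, 0.0793]
orientation: [0.001, -0.565, 0.825, -0.002]
wrist_force: [-1.9, -1.0, 6.0]
finger_gap: 0.0476
grip_force: 71.7
```

>>> apply_moves:
  moves: [0,0,1.2,0,0,0,0,0,2.4,0,0,0,0.2,-1.2,2.8,0,0,0,0.2,-2.6,2.8,0,0,-0.05,0.2,-4,2.8,0,0,-0.11,0.2,-5.4,2.8,0,0,-0.11,0.2,-6.5,2.8,0,0,-0.11,0.2,-7.07,2.8,0,0,-0.11,0.2,-7.07,2.8,0,0,-0.11,0.2,-7.07,2.8,0,0,-0.11,0.2,-7.07,2.8,0,0,-0.11]

```text
clock: 10.4
tcp_pos: [0.5042, -0.177, 0.1476]
orientation: [0.001, -0.519, 0.855, -0.0]
wrist_force: [0.2, -0.7, -0.7]
finger_gap: 0.0476
grip_force: 72.8
```

Run:
```python
from h import *
x,R=cur(); print(x,R.as_matrix()[:,0],status.get_state()['joint_pos'],status.get_state()['wrist_force'])
a=snap('wrist','w5')['image']; snap('side','s5'); snap('top','t5')
print((w2px('w5',[[.5045,-.177,.03]])),w2px('s5',[[.5045,-.177,.03],[.5045,-.177,.07]]))
cv2.imwrite('pics/w5b.png',cv2.resize(a,(800,600),interpolation=2))
```

```text
[ 0.5042 -0.177   0.1476] [-0.4614 -0.8872 -0.0005] [-0.4881  0.2797 -0.23    1.0597  0.0005 -1.5794] [ 0.1774 -0.6699 -0.678 ]
[[257.1686 191.3008]] [[256.7305 236.5562]
 [256.7547 227.6946]]
```

View pics/w5b.png

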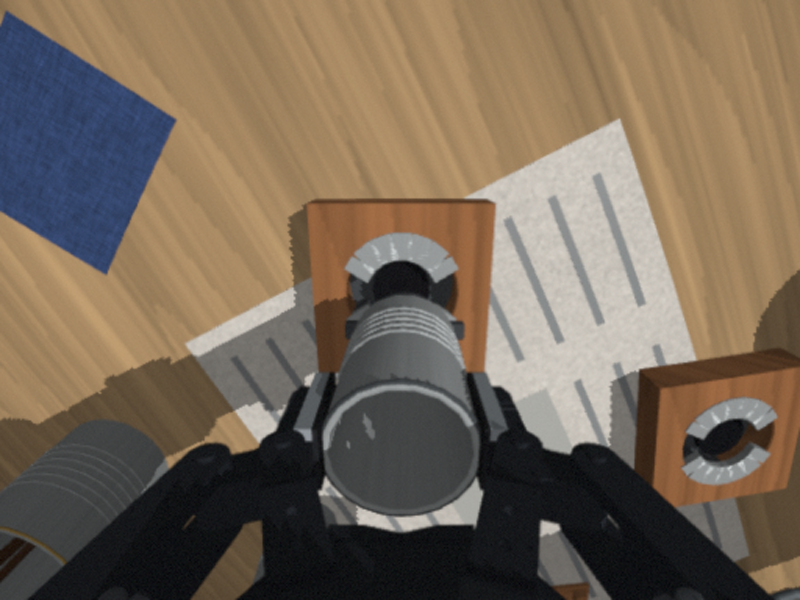

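Run:
```python
from h import *
a=cv2.imread('pics/w5.png')[120:230,190:325]; cv2.imwrite('pics/w5c.png',cv2.resize(a,None,fx=5.5,fy=5.5,interpolation=2))
```

```text
(no output)
```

View pics/w5c.png

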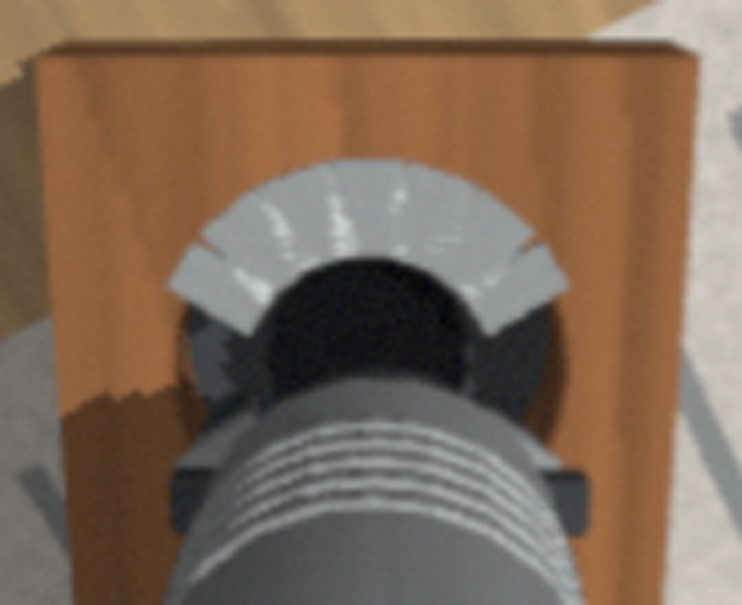

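The crop shows the upper slot-edge outer corners at (170,287) and (567,288), the lower ones near (178,465) and (557,465). The base's far corners are at (38,58) and (698,60), and the lug ends at (170,500) and (588,501).

Run:
```python
from h import *
P=np.array([(170,287),(567,288),(178,465),(557,465),(38,58),(698,60),(74,600),(664,600),(170,500),(588,501),(248,335),(490,335)])/5.5+[190-.4,120-.4]
q=px2w('w5',P,[.03]*4+[.029]*4+[.075]*2+[.03]*2); print(q)
f=lambda v:np.degrees(np.arctan2(v[1],v[0]))
print('slot c',q[:4].mean(0)); print('base ang',f(q[4]-q[5]),f(q[0]-q[1]),f(q[6]-q[4])-90,f(q[7]-q[5])-90)
e=(q[4]+q[5])/2; u=(q[4]-q[5]);u/=np.linalg.norm(u); n=np.array([-u[1],u[0],0]); print('base c',e+n*.055, np.linalg.norm(q[4]-q[5]))
print('lug',(q[8]+q[9])/2,f(q[8]-q[9]),np.linalg.norm(q[8]-q[9]))
# predicted px for tin/base hypothesis
x=cur()[0]
print('tcp',x)
```

```text
[[ 0.5264 -0.2104  0.03  ]
 [ 0.4656 -0.1787  0.03  ]
 [ 0.5416 -0.1811  0.03  ]
 [ 0.4811 -0.1497  0.03  ]
 [ 0.5267 -0.2544  0.029 ]
 [ 0.4297 -0.2037  0.029 ]
 [ 0.5727 -0.1663  0.029 ]
 [ 0.4748 -0.1156  0.029 ]
 [ 0.5319 -0.1896  0.075 ]
 [ 0.4766 -0.1607  0.075 ]
 [ 0.5186 -0.1966  0.03  ]
 [ 0.4811 -0.1772  0.03  ]]
slot c [ 0.5037 -0.18    0.03  ]
base ang -27.61031633478123 -27.574158723556955 -27.569701424115827 -27.08621313384384
base c [ 0.5037 -0.1803  0.029 ] 0.10938987417478865
lug [ 0.5043 -0.1752  0.075 ] -27.563031124144455 0.062364081559510585
tcp [ 0.5044 -0.1766  0.1476]
```

>>> apply_moves:
  moves: [-0.02,-0.15,-0.5,0,0,0,-0.02,-0.15,-1,0,0,0,-0.02,-0.15,-1.3,0,0,0,-0.02,-0.15,-1.3,0,0,0,-0.02,-0.15,-1.3,0,0,0]

```text
clock: 10.97
tcp_pos: [0.5036, -0.1809, 0.1148]
orientation: [0.0, -0.519, 0.855, -0.0]
wrist_force: [-0.1, -0.2, -1.3]
finger_gap: 0.0477
grip_force: 72.8
```

Run:
```python
from h import *
print(cur()[0],status.get_state()['wrist_force'])
a=snap('wrist','w6')['image'][120:230,190:325]; cv2.imwrite('pics/w6c.png',cv2.resize(a,None,fx=5.5,fy=5.5,interpolation=2))
```

```text
[ 0.5036 -0.1809  0.1148] [-0.0665 -0.1907 -1.3464]
```

View pics/w6c.png

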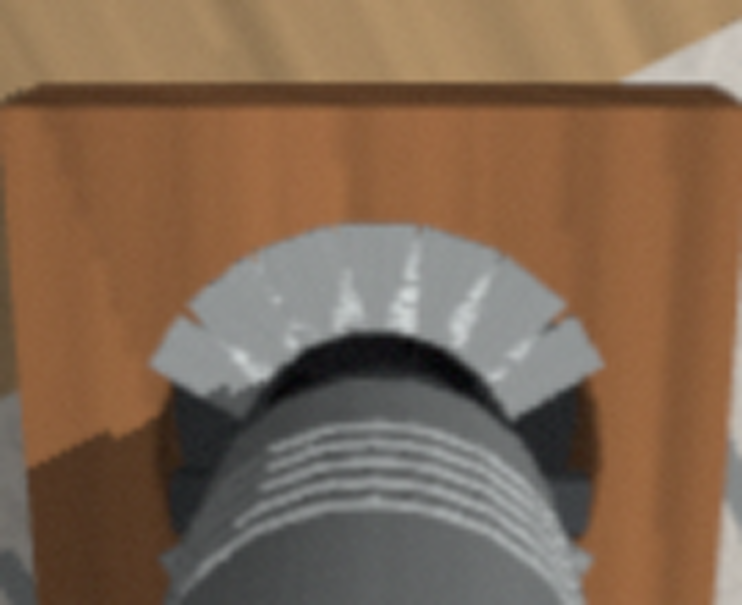

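Slot outer corners are now at (150,362) and (603,364), the lower ones at (163,550) and (590,549). Lug ends are at (168,503) and (588,503), base far corners at (5,106) and (742,106).

Run:
```python
from h import *
P=np.array([(150,362),(603,364),(163,550),(590,549),(5,106),(742,106),(168,503),(588,503)])/5.5+[190-.4,120-.4]
q=px2w('w6',P,[.03]*4+[.029]*2+[.042]*2)
f=lambda v:np.degrees(np.arctan2(v[1],v[0]))
print('slot c',q[:4].mean(0),f(q[0]-q[1]),f(q[2]-q[3]),np.linalg.norm(q[0]-q[2]),np.linalg.norm(q[0]-q[1]))
e=(q[4]+q[5])/2; u=(q[4]-q[5]);u/=np.linalg.norm(u); n=np.array([-u[1],u[0],0]); print('base c',e+n*.055,np.linalg.norm(q[4]-q[5]),f(u))
print('lug',q[6:].mean(0),f(q[6]-q[7]),np.linalg.norm(q[6]-q[7]))
```

```text
slot c [ 0.503  -0.1811  0.03  ] -27.674274152254718 -27.25890357963904 0.03148446238608096 0.0693272090865318
base c [ 0.5037 -0.181   0.029 ] 0.10749260013250776 -27.41585016318644
lug [ 0.504  -0.1788  0.042 ] -27.407139593349548 0.06276927049899571
```

>>> apply_moves:
  moves: [-0.02,-0.08,0,0,0,0,-0.02,-0.08,0,0,0,0,-0.02,-0.08,-0.1,0,0,0,-0.02,-0.08,-0.2,0,0,0,-0.02,-0.08,-0.3,0,0,0,-0.02,-0.08,-0.36,0,0,0,-0.02,-0.08,-0.36,0,0,0]

```text
clock: 11.6
tcp_pos: [0.5031, -0.1836, 0.1055]
orientation: [0.0, -0.519, 0.855, -0.001]
wrist_force: [0.4, -0.5, -2.5]
finger_gap: 0.0478
grip_force: 72.8
```

>>> apply_moves:
  moves: [0,0,-0.08,0,0,0,0,0,-0.16,0,0,0,0,0,-0.24,0,0,0,0,0,-0.24,0,0,0]

```text
clock: 11.93
tcp_pos: [0.5032, -0.1836, 0.0996]
orientation: [0.0, -0.519, 0.855, -0.001]
wrist_force: [0.6, 0.8, -1.0]
finger_gap: 0.0477
grip_force: 72.9
```

>>> apply_moves:
  moves: [0,0,-0.08,0,0,0,0,0,-0.16,0,0,0,0,0,-0.24,0,0,0,0,0,-0.32,0,0,0,0,0,-0.32,0,0,0,0,0,-0.32,0,0,0]

```text
clock: 12.43
tcp_pos: [0.5034, -0.1837, 0.093]
orientation: [0.001, -0.519, 0.855, -0.001]
wrist_force: [-3.7, 1.3, 7.3]
finger_gap: 0.0474
grip_force: 73.9
```

>>> apply_moves:
  moves: [0,0,-0.04,0,0,0,0,0,-0.08,0,0,0,0,0,-0.12,0,0,0,0,0,-0.12,0,0,0]

```text
clock: 12.77
tcp_pos: [0.5034, -0.1837, 0.0912]
orientation: [0.001, -0.519, 0.855, -0.001]
wrist_force: [-4.9, 2.9, 16.4]
finger_gap: 0.0474
grip_force: 75.0
```

>>> apply_moves:
  moves: [0,0,0.02,0,0,-0.08,0,0,0.02,0,0,-0.16,0,0,0.02,0,0,-0.24,0,0,0.02,0,0,-0.32,0,0,0.02,0,0,-0.4,0,0,0.02,0,0,-0.4,0,0,0.02,0,0,-0.4]

```text
clock: 13.35
tcp_pos: [0.5037, -0.1831, 0.0912]
orientation: [0.001, -0.339, 0.941, -0.001]
wrist_force: [-3.6, 4.3, 12.7]
finger_gap: 0.0477
grip_force: 74.5
```

Run:
```python
from h import *
s=status.get_state(); print(s['joint_pos'],s['wrist_force'],s['ft_torque'])
```

```text
[-0.4987  0.3282 -0.3123  0.9275  0.0004 -1.1897] [-3.5678  4.2716 12.6629] [ 0.9578  0.773  -0.0025]
```

>>> apply_moves:
  moves: [0,0,0,0,0,-0.1,0,0,0,0,0,-0.2,0,0,0,0,0,-0.3,0,0,0,0,0,-0.4,0,0,0,0,0,-0.5,0,0,0,0,0,-0.6,0,0,0,0,0,-0.7,0,0,0,0,0,-0.78,0,0,0,0,0,-0.84,0,0,0,0,0,-0.86,0,0,0,0,0,-0.86,0,0,0,0,0,-0.86]

```text
clock: 14.35
tcp_pos: [0.5025, -0.1816, 0.0912]
orientation: [-0.001, 0.084, 0.997, 0.001]
wrist_force: [-6.2, 6.5, 17.8]
finger_gap: 0.0475
grip_force: 75.1
```

Run:
```python
from h import *
s=status.get_state(); print(s['joint_pos'],s['wrist_force'],s['ft_torque'])
```

```text
[-0.4974  0.3286 -0.3116  0.9321  0.0005 -0.3301] [-6.1818  6.4967 17.8465] [1.8813 1.5603 0.4239]
```

>>> apply_moves:
  moves: [0,0,0,0,0,-0.03,0,0,0,0,0,-0.06,0,0,0,0,0,-0.09,0,0,0,0,0,-0.09]

```text
clock: 14.68
tcp_pos: [0.5015, -0.181, 0.0913]
orientation: [-0.002, 0.127, 0.992, 0.001]
wrist_force: [-8.4, 9.0, 20.5]
finger_gap: 0.0477
grip_force: 75.7
```

Run:
```python
from h import *
s=status.get_state(); print(s['joint_pos'],s['wrist_force'],s['ft_torque'])
```

```text
[-0.497   0.3283 -0.3121  0.9343 -0.0001 -0.2418] [-8.3717  8.9589 20.5486] [2.0469 2.3382 1.6695]
```

Torque has risen to 1.7 N m, so it is at the stop. I ease off, let the spring lift the tin, and release.

>>> apply_moves:
  moves: [0,0,0.06,0,0,0.02,0,0,0.12,0,0,0.03,0,0,0.16,0,0,0.03,0,0,0.16,0,0,0.03]

```text
clock: 15.02
tcp_pos: [0.5011, -0.1813, 0.0928]
orientation: [-0.003, 0.113, 0.994, 0.001]
wrist_force: [-4.5, 5.6, 2.4]
finger_gap: 0.0477
grip_force: 73.3
```

>>> apply_moves:
  moves: [0,0,0,0,0,0,0,0,0,0,0,0,0,0,0,0,0,0,0,0,0,0,0,0,0,0,0,0,0,0,0,0,0,0,0,0]
  claw: 90

```text
clock: 15.52
tcp_pos: [0.5036, -0.184, 0.0937]
orientation: [0.0, 0.115, 0.993, -0.001]
wrist_force: [0.3, -0.2, -0.5]
finger_gap: 0.0768
grip_force: 0.0
```

>>> apply_moves:
  moves: [0,0,0.8,0,0,0,0,0,1.8,0,0,0,0,0,3.2,0,0,0,0,0,4.5,0,0,0,0,0,5.5,0,0,0,0,0,5.5,0,0,0]

```text
clock: 16.02
tcp_pos: [0.5061, -0.1852, 0.2371]
orientation: [0.004, 0.114, 0.993, -0.003]
wrist_force: [-0.0, -0.0, 0.0]
finger_gap: 0.077
grip_force: 0.0
```

Run:
```python
from h import *
x,R=cur(); print(x,R.as_matrix()[:,0])
a=snap('wrist','w7')['image']; cv2.imwrite('pics/w7b.png',cv2.resize(a,(800,600),interpolation=2))
```

```text
[ 0.5061 -0.1852  0.2371] [-0.9738  0.2274 -0.0094]
```

View pics/w7b.png

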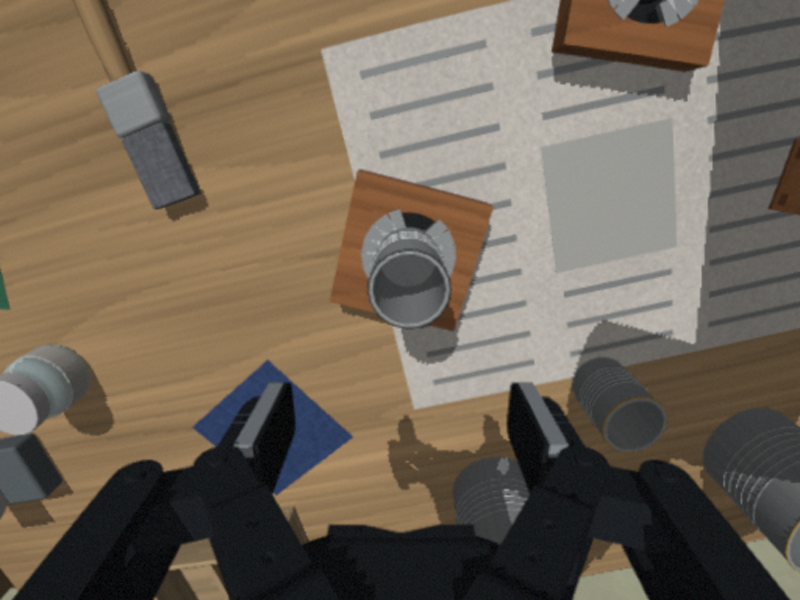

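The tin stands upright in the base, the visible slot at (408,222) is empty so the lugs have turned under the ring, and the other things are where they were. I'm handing in.

```bash
python3 -c "
from workcell import job
print(job.hand_in())"
```

```text
the job is handed in; nothing more can be done
None
```

I stood the tin on the grey square and let go, then took it from above, pushed its foot into the right-hand base, turned it clockwise until it stopped (about 77° commanded), released it and handed the job in at about 16 s; the last picture shows it upright with the visible slot empty, but I did not measure its locked height or the plunger.

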